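# Snap the junction box lid shut all round

### The job

The white lid sits on the grey junction box, but the four sections of its rim, one on each side, still stand up. Press each section down with the fingertips until all four have clicked shut flush with the lid. Do not lift, tip or push the box away, and leave the stapler, bearing and brass fitting beside it where they are.

Things in the scene. Friction and masses are not known exactly. Their poses are not given: they have to be found in the camera images.
- snap_box: Loose grey junction box with white clip-down lid, 156 x 116 mm, 57 mm high to the lid's flush top, 1 kg. Origin: centre of its underside; x along its length (roughly away from the robot), y to the left, z up. The lid's middle (84 x 44 mm) and four corners are seated, flush at 57 mm; between the corners each side has one rim section, folded to the middle along a film hinge, that stands up.
- rim_far (a joint): White rim section at the box's +x side, 42 mm wide; fold 42 mm from the box's centre, 55 mm high; outer edge at 78 mm. 0 = up (outer edge 12 mm above flush), 0.34 rad = clicked shut, flush. Over-centre snap: pressed at its outer edge it resists with up to about 9 N (more nearer the fold); past 0.19 rad (about 6 mm down) it snaps shut and stays; let go before, it springs up again.
- rim_far_press (a point): Point on the top face of the section at the box's +x side, in the middle of its width, 6 mm in from its outer edge: where to press. It moves with the section: about 67 mm above the bench while up, 57 mm when shut.
- rim_near (a joint): White rim section at the box's -x side, 42 mm wide; fold 42 mm from the box's centre, 55 mm high; outer edge at 78 mm. 0 = up (outer edge 12 mm above flush), 0.34 rad = clicked shut, flush. Over-centre snap: pressed at its outer edge it resists with up to about 9 N (more nearer the fold); past 0.19 rad (about 6 mm down) it snaps shut and stays; let go before, it springs up again.
- rim_near_press (a point): Point on the top face of the section at the box's -x side, in the middle of its width, 6 mm in from its outer edge: where to press. It moves with the section: about 67 mm above the bench while up, 57 mm when shut.
- rim_left (a joint): White rim section at the box's +y side, 82 mm wide; fold 22 mm from the box's centre, 55 mm high; outer edge at 58 mm. 0 = up (outer edge 12 mm above flush), 0.34 rad = clicked shut, flush. Over-centre snap: pressed at its outer edge it resists with up to about 9 N (more nearer the fold); past 0.19 rad (about 6 mm down) it snaps shut and stays; let go before, it springs up again.
- rim_left_press (a point): Point on the top face of the section at the box's +y side, in the middle of its width, 6 mm in from its outer edge: where to press. It moves with the section: about 67 mm above the bench while up, 57 mm when shut.
- rim_right (a joint): White rim section at the box's -y side, 82 mm wide; fold 22 mm from the box's centre, 55 mm high; outer edge at 58 mm. 0 = up (outer edge 12 mm above flush), 0.34 rad = clicked shut, flush. Over-centre snap: pressed at its outer edge it resists with up to about 9 N (more nearer the fold); past 0.19 rad (about 6 mm down) it snaps shut and stays; let go before, it springs up again.
- rim_right_press (a point): Point on the top face of the section at the box's -y side, in the middle of its width, 6 mm in from its outer edge: where to press. It moves with the section: about 67 mm above the bench while up, 57 mm when shut.
- stapler: Blue and black desk stapler, 34 x 153 x 50 mm, lying beside the box's +y side; origin at the centre of its underside. Leave it alone.
- bearing: Steel ball bearing, 62 mm across, 16 mm high, lying flat at the box's -x end; origin at the centre of its underside. Leave it alone.
- fitting: Brass threaded fitting, 24 x 27 mm, 36 mm high, standing on end beside the box's -y side; origin at the centre of its underside. Leave it alone.

How it is judged:
At the end, for the whole second after the job is handed in: All four rim sections are shut (joint above 0.31 rad of 0.34); the box stands flat and at rest on the bench within 30 mm of where it stood; the stapler, bearing and fitting are within 15 mm of where they were (value of joint each of rim_far, rim_near, rim_left, rim_right above 0.31 rad and height (world z) of snap_box below 0.006 m and angle between snap_box's own z axis and vertical below 0.06 rad and distance of snap_box from where it was at the start of the episode below 0.03 m and linear speed of snap_box below 0.01 m/s and distance of each of stapler, bearing, fitting from where it was at the start of the episode below 0.015 m); the robot touches nothing.
It fails at once if the box is lifted off the bench or tipped (height (world z) of snap_box above 0.01 m or angle between snap_box's own z axis and vertical above 0.15 rad).
It fails at once if the box is pushed more than 30 mm away (distance of snap_box from where it was at the start of the episode above 0.03 m).
It fails at once if a part of the robot other than its fingers presses on the box (contact force between the arm and snap_box above 3 N).
It fails at once if the stapler, the bearing or the fitting is moved or lifted (more than 15 mm) (distance of any of stapler, bearing, fitting from where it was at the start of the episode above 0.015 m).
It also fails if it takes over 42 s, if anything falls off the work surface, if the arm or the gripper's body presses on something with over 40 N, if the wrist force passes 120 N, or if a joint passes its speed limit or range.

### The arm

A 6-joint arm with a two-finger parallel gripper is mounted at the origin on a cart in front of the work surface, level with it; the furniture and walls round the work are solid. World frame = base frame: x ahead of the robot, y to its left, z up, the work surface at z = 0. Lengths are in m, angles in rad, forces in N, time in s.
With the tool pointing down it reaches from about 0.35 to 0.975 m from the base axis. Payload 4.9 kg.
Tool frame: the origin (TCP) lies on the centre line of the jaws, within the pads' length; the fingertips stand ctrl.nose_length ahead of it and the grasp point (between the pads) lies 2 mm behind it (ctrl.nose_length is the distance from the TCP to the fingertips, in m); z points along the fingers, y is the direction in which the jaws open and shut (so a half turn about z gives the same grasp; the last joint's range is limited). The gripper opens to 85 mm and grips with 20 to 120 N. Pads are 22 mm wide; open, the fingers measure 114 mm over their backs; the gripper's body (76 mm by 85 mm) begins 54 mm behind the grasp point. The pads swing forward as they close: fully open they stand 13 mm farther back than shut.
Start: joints at [0.983, 0.053, 1.613, -0, 1.476, -0.119], TCP at [0.282, 0.558, 0.248] pointing down, gripper open.
Joint ranges: [-3.01, 3.01], [-1.01, 2.22], [0.06, 2.58], [-1.02, 4.17], [0.09, 2.62], [-3.14, 3.14]. Speed limits (rad/s): [2.57, 2.57, 3.14, 3.14, 3.14, 3.14].

### API

Orientations are given as a rotation vector (axis times angle).
In Python, from station import sensors, get_image, order, ctrl gives the robot as it stands.
- The arm moves only by the tool move_arm, never from a script. Its argument "increments" is a list of rows, each a list of 5 numbers: the shift along the tool's x, y, z in cm, then the turn about the tool's z in degrees, then the finger opening in cm, from 0 to 8.54. In form: [[dx, dy, dz, twist, gripper], ...]. A call has 1 to 5 rows; each row is the pose to reach, as a shift and turn from the pose commanded when the call began, along the tool's axes at that moment; what a row does not reach only later rows make up. A row lasts 1/8 s, in which the tool goes at most 62.5 mm and 10.7 degrees, less where a joint would pass 70% of its speed; a pose out of reach is approached as far as the arm can. A call with a gripper value outside its range is refused whole. The fingers move at their own pace and stop on an object; "newtons" is the grip in N (left out, the last holds). Time passes only in rows, so rows that repeat a pose let the fingers close. It gives the time, the measured TCP pose, the force and the opening at its end, in the units of the state.
- sensors.get_obs(): the state, without advancing time (a new reading comes with each control period).
- get_image(name): name is "side" or "top" or "wrist"; returns a dict with "image" (400x640x3 uint8, red, green, blue), "K" (3x3 intrinsics, pixels), "D" ([k1, k2, p1, p2, k3] as OpenCV has them; the pictures are not rectified), "R" (3x3) and "t" (3): a world point X has camera coordinates R X + t. Camera axes: x right, y down, z forward; pixel columns grow to the right and rows downward; lengths in m; the calibration is good to about 2 mm. A picture is of the moment at which its call begins. There is no depth.
- order.finish_job(): hands the job in, once; it reports no verdict.
The state is a dict: "t": time; "q": joint angles; "dq": joint speeds; "effort": joint torques, N m; "tool_pos": TCP position; "tool_rot": TCP orientation; "contact_force": force on the tool from outside, world axes, zero at the start; "wrist_torque": the same for the moment, N m; "opening": finger opening in m.
Only numpy, scipy, OpenCV 4.12 (cv2) and the standard library are available. Lean on these libraries where they do the work, as an engineer would, in place of code of your own. Each camera call takes 0.05 s, during which the arm holds its last target.

## Working session

There is one attempt and no reset: what is moved stays moved. The work goes in short steps, Python scripts to look and compute and a tool call to move; the robot and the scene stay as the last step left them, time stands still between calls to the robot, and variables do not carry over. Pictures are saved under pics/ and viewed, and the job is handed in when it is done.

Besides the shell and the picture viewer there is one more tool, called after ">>>" as a command line: name --pt "numbers of a row" for each row, then --argument value for the rest. move_arm: Moves the arm, as the interface text tells. Its arguments: {"type":"object","properties":{"increments":{"type":"array"},"newtons":{"type":"number"}},"required":["increments"]}

```bash
mkdir -p pics; ls; python3 - <<'E'
from station import sensors, get_image, order, ctrl
import cv2
o=sensors.get_obs()
for k in o: print(k,o[k])
print(ctrl.nose_length)
for n in ["side","top"]:
    d=get_image(n); cv2.imwrite(f"pics/{n}0.png",d["image"][:,:,::-1]); print(n,d["K"],d["D"],d["R"],d["t"])
E
```

```text
pics
t 0.0
q [ 9.82970781e-01  5.33863269e-02  1.61428769e+00 -1.84623523e-05
  1.47598035e+00 -1.18995732e-01]
dq [ 0.00052148 -0.00045598  0.00075734 -0.00105436 -0.00063719 -0.00143279]
effort [ 2.56943449e-04 -3.93679726e+01 -3.70179105e+01 -2.88268507e-05
  6.82799437e-03 -1.61444422e-05]
tool_pos [0.28207883 0.5570734  0.24704847]
tool_rot [-7.29545308e-01 -3.05499332e+00  3.04769822e-03]
contact_force [ 0.33690653  0.43773114 -0.31017268]
wrist_torque [-0.0229956   0.02197834  0.03564901]
opening 0.08547868861833581
0.017
side [[453.88964598   0.         325.06793107]
 [  0.         453.88964598 203.54292689]
 [  0.           0.           1.        ]] [-0.1057497  0.         0.         0.         0.       ] [[ 0.9240254  -0.38211646  0.0128088 ]
 [-0.14947033 -0.39187568 -0.90779517]
 [ 0.35190293  0.83691126 -0.41921816]] [-0.37010005  0.23969983  0.51985473]
top [[447.24073594   0.         310.34504793]
 [  0.         447.24073594 210.05340828]
 [  0.           0.           1.        ]] [-0.11792883  0.          0.          0.          0.        ] [[-0.01956829 -0.9997865  -0.0066353 ]
 [-0.99769645  0.01995767 -0.06483436]
 [ 0.06495294  0.00535132 -0.99787398]] [0.24376522 0.50536557 0.91202629]
```

View pics/top0.png

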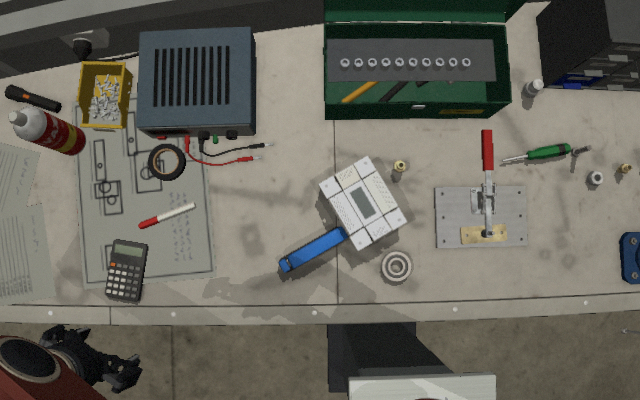

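View pics/side0.png

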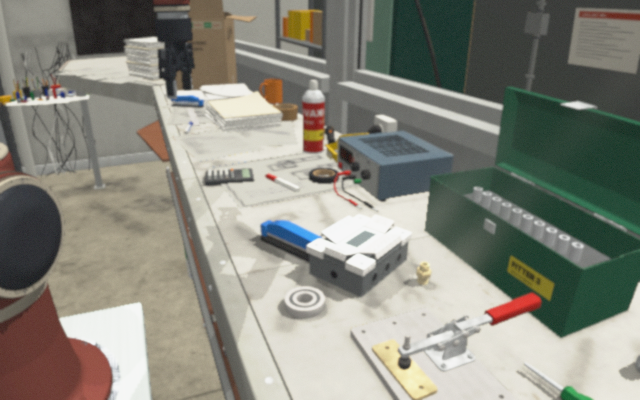

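```bash
python3 - <<'E'
import cv2
i=cv2.imread("pics/top0.png")[130:300,260:440]
cv2.imwrite("pics/zoom0.png",cv2.resize(i,None,fx=3.5,fy=3.5,interpolation=cv2.INTER_CUBIC))
i=cv2.imread("pics/side0.png")[190:330,240:450]
cv2.imwrite("pics/zoom1.png",cv2.resize(i,None,fx=3.5,fy=3.5,interpolation=cv2.INTER_CUBIC))
E
```

```text
(no output)
```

View pics/zoom0.png

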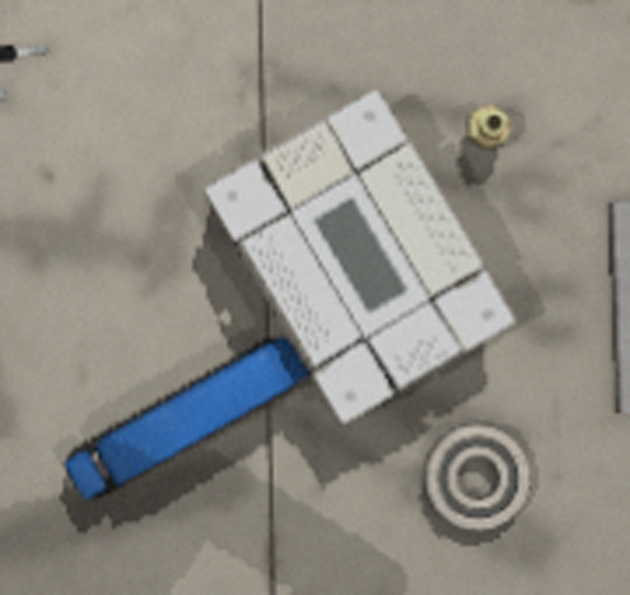

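View pics/zoom1.png

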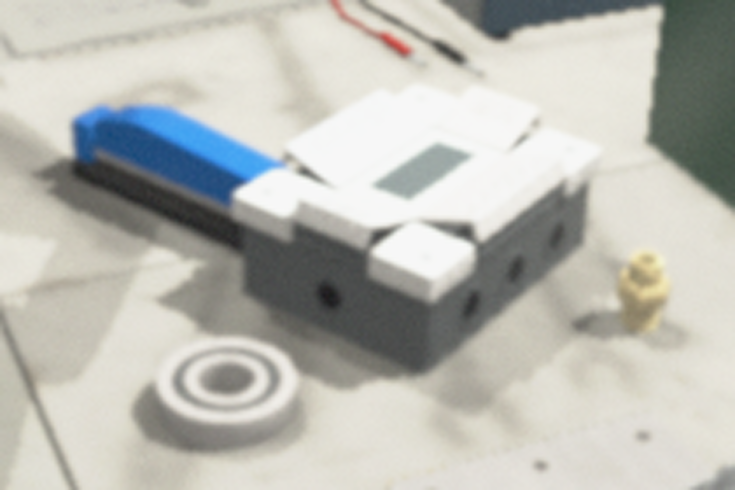

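```bash
cat > h.py <<'E'
import numpy as np, cv2
from scipy.spatial.transform import Rotation as Ro
from station import sensors, get_image, order, ctrl
def cast(d,uv,z):
    p=cv2.undistortPoints(np.array(uv,float).reshape(-1,1,2),d["K"],d["D"]).reshape(-1,2)
    r=np.c_[p,np.ones(len(p))]@d["R"]; c=-d["R"].T@d["t"]
    return c+r*((z-c[2])/r[:,2])[:,None]
def proj(d,X):
    return cv2.projectPoints(np.array(X,float).reshape(-1,3),cv2.Rodrigues(d["R"])[0],d["t"],d["K"],d["D"])[0].reshape(-1,2)
E
python3 - <<'E'
from h import *
np.set_printoptions(precision=4,suppress=True)
d=get_image("top"); s=get_image("side")
c=np.array([(206,190),(377,91),(514,321),(344,423)])
P=cast(d,c/3.5+[260-.36,130-.36],.057); print(P)
print(np.linalg.norm(P-np.roll(P,-1,0),axis=1))
C=P.mean(0); ax=(P[0]-P[3]+P[1]-P[2]); yaw=np.arctan2(ax[1],ax[0]); print("C",C,"yaw",np.degrees(yaw))
# side view corners check: near-right lid corner, left corner, right corner
q=np.array([(432,300),(234,190),(600,150)])
# pixel of edges are tops approx
print(cast(s,np.array([(432,272),(234,200),(602,148)])/3.5+[240,190],.057))
x=np.array([np.cos(yaw),np.sin(yaw),0]);y=np.array([-x[1],x[0],0])
for n,v in dict(far=72*x,near=-72*x,left=52*y,right=-52*y).items(): print(n,(C+v/1000)[:2])
print(Ro.from_rotvec(sensors.get_obs()["tool_rot"]).as_matrix())
hs=cv2.cvtColor(s["image"],cv2.COLOR_RGB2HSV)
E
```

```text
[[0.5594 0.2162 0.057 ]
 [0.6148 0.1168 0.057 ]
 [0.4811 0.0423 0.057 ]
 [0.4254 0.1409 0.057 ]]
[0.1138 0.1531 0.1132 0.1538]
C [0.5202 0.129  0.057 ] yaw 29.227094238158234
[[0.4815 0.0424 0.057 ]
 [0.422  0.1332 0.057 ]
 [0.615  0.1139 0.057 ]]
far [0.583  0.1642]
near [0.4573 0.0939]
left [0.4948 0.1744]
right [0.5456 0.0837]
[[-0.8921  0.4518 -0.0007]
 [ 0.4518  0.8921 -0.0011]
 [ 0.0002 -0.0013 -1.    ]]
```

>>> move_arm --pt "-4.5 -3.0 0 8 0" --pt "-9 -6.1 0 16 0" --pt "-13.5 -9.1 0 24 0" --pt "-18 -12.1 0 32 0" --pt "-22.5 -15.2 0 33.9 0" --newtons 40

```text
t: 0.82
tool_pos: [0.4149, 0.3187, 0.2482]
tool_rot: [1.591, 2.709, 0.0]
contact_force: [0.1, 0.1, 0.7]
opening: -0.0003
```

```bash
cat > st.py <<'E'
from h import *
np.set_printoptions(precision=4,suppress=True)
o=sensors.get_obs(); p=o["tool_pos"]; R=Ro.from_rotvec(o["tool_rot"]).as_matrix()
C=np.array([.5202,.129,0]);yaw=np.radians(29.23)
B=np.array([[np.cos(yaw),-np.sin(yaw),0],[np.sin(yaw),np.cos(yaw),0],[0,0,1]])
print("t",o["t"],"pos",p,"tip z",p[2]-ctrl.nose_length,"nose",ctrl.nose_length,"f",o["contact_force"],"open",o["opening"])
print("tip in box mm",(B.T@(p-C+R[:,2]*ctrl.nose_length))*1000, "yaw tool y rel box deg",np.degrees(np.arctan2(R[1,1],R[0,1])-yaw), "tilt",R[:,2])
for n,v in dict(far=(72,0),near=(-72,0),left=(0,52),right=(0,-52)).items():
    t=C+B@np.array([*v,0])/1000-p; t[2]=0
    print(n,"shift tool cm",R.T@t*100)
E
python3 st.py
```

```text
t 0.825 pos [0.4149 0.3187 0.2482] tip z 0.23116368564045203 nose 0.017 f [0.0644 0.1026 0.7079] open -0.0003037905152408759
tip in box mm [  0.7426 216.9561 231.1637] yaw tool y rel box deg -0.0684741528879962 tilt [ 0.0001 -0.     -1.    ]
far shift tool cm [-21.6872   7.1518   0.002 ]
near shift tool cm [-21.7044  -7.2482   0.0007]
left shift tool cm [-16.4958  -0.0544   0.001 ]
right shift tool cm [-26.8958  -0.042    0.0017]
```

>>> move_arm --pt "-6 0 2 0 0" --pt "-12 0 5 0 0" --pt "-16.5 0 9 0 0" --pt "-16.5 0 13 0 0" --pt "-16.5 0 14.5 0 0"

```text
t: 1.45
tool_pos: [0.4932, 0.1753, 0.1001]
tool_rot: [-1.589, -2.705, 0.006]
contact_force: [-0.1, 0.8, -0.1]
opening: 0.0002
```

```bash
python3 st.py; python3 - <<'E'
from h import *
for n in ["top","side"]:
    d=get_image(n); i=d["image"][120:320,230:450,::-1]
    cv2.imwrite(f"pics/{n}1.png",cv2.resize(i,None,fx=2.7,fy=2.7,interpolation=cv2.INTER_CUBIC))
E
```

```text
t 1.45 pos [0.4932 0.1753 0.1001] tip z 0.08311905181082314 nose 0.017 f [-0.0728  0.758  -0.122 ] open 0.0001588336253910005
tip in box mm [-1.0902 53.6265 83.1193] yaw tool y rel box deg -0.07272652143060977 tilt [-0.0055 -0.001  -1.    ]
far shift tool cm [-5.3503  7.3067 -0.0483]
near shift tool cm [-5.3687 -7.0931  0.028 ]
left shift tool cm [-0.1595  0.1002 -0.0008]
right shift tool cm [-10.5595   0.1134  -0.0194]
```

View pics/side1.png

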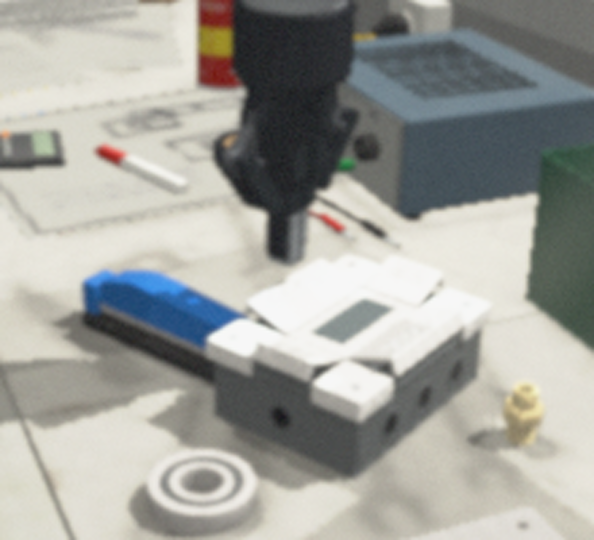

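View pics/top1.png

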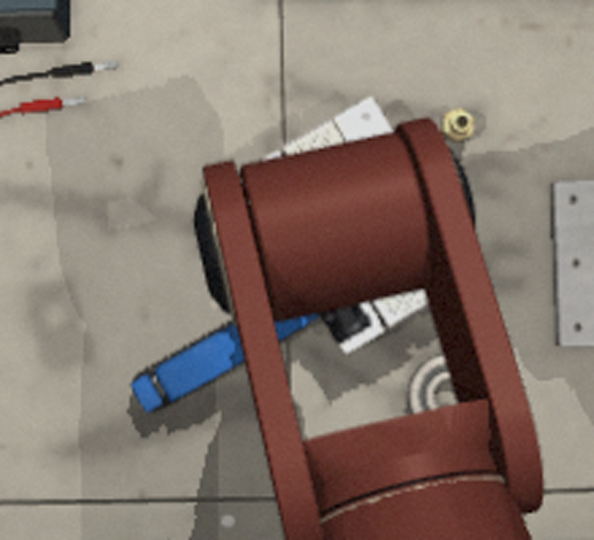

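>>> move_arm --pt "-0.2 0.1 1.0 0 0" --pt "-0.2 0.1 1.6 0 0" --pt "-0.2 0.1 2.0 0 0" --pt "-0.2 0.1 2.4 0 0" --pt "-0.2 0.1 2.6 0 0"

```text
t: 2.17
tool_pos: [0.4973, 0.1755, 0.078]
tool_rot: [1.587, 2.71, 0.002]
contact_force: [0.0, 0.4, 0.2]
opening: -0.0003
```

```bash
python3 st.py
```

```text
t 2.175 pos [0.4973 0.1755 0.078 ] tip z 0.06098157426662178 nose 0.017 f [0.0104 0.3583 0.1877] open -0.0003057217444221484
tip in box mm [ 2.7714 51.749  60.9816] yaw tool y rel box deg 0.0461824936453382 tilt [ 0.0015  0.0003 -1.    ]
far shift tool cm [-5.1813  6.9211  0.0125]
near shift tool cm [-5.1697 -7.4788 -0.0084]
left shift tool cm [ 0.0245 -0.2747 -0.0004]
right shift tool cm [-10.3755  -0.283    0.0044]
```

>>> move_arm --pt "0 -0.2 0.2 0 0" --pt "0 -0.2 0.4 0 0" --pt "0 -0.2 0.5 0 0" --pt "0 -0.2 0.5 0 0"

```text
t: 2.68
tool_pos: [0.495, 0.174, 0.0738]
tool_rot: [-1.588, -2.709, 0.002]
contact_force: [-5.7, -0.4, 10.2]
opening: -0.0002
```

```bash
python3 st.py
```

```text
t 2.675 pos [0.495  0.174  0.0738] tip z 0.05680036161401168 nose 0.017 f [-5.6993 -0.3658 10.1804] open -0.00017308933603036415
tip in box mm [-0.0257 51.5485 56.8004] yaw tool y rel box deg 0.008054538259284098 tilt [-0.0014 -0.0005 -1.    ]
far shift tool cm [-5.1554  7.1993 -0.012 ]
near shift tool cm [-5.1534 -7.2007  0.0094]
left shift tool cm [0.0456 0.0001 0.    ]
right shift tool cm [-10.3544  -0.0014  -0.0026]
```

>>> move_arm --pt "0 0 -2 0 0" --pt "-3 0 -3 0 0" --pt "-7 0 -3 0 0" --pt "-10.3 0 -3 0 0" --pt "-10.3 0 -3 0 0"

```text
t: 3.3
tool_pos: [0.5463, 0.0825, 0.1023]
tool_rot: [1.593, 2.707, -0.0]
contact_force: [-0.2, -0.3, -1.0]
opening: 0.0
```

```bash
python3 st.py; python3 - <<'E'
from h import *
for n in ["side"]:
    d=get_image(n); i=d["image"][180:320,230:450,::-1]
    cv2.imwrite(f"pics/{n}2.png",cv2.resize(i,None,fx=3.5,fy=3.5,interpolation=cv2.INTER_CUBIC))
E
```

```text
t 3.3 pos [0.5463 0.0825 0.1023] tip z 0.08532430878416554 nose 0.017 f [-0.1627 -0.3042 -0.9801] open 1.3638686455829744e-05
tip in box mm [  0.044  -53.2871  85.3243] yaw tool y rel box deg -0.1659825649617486 tilt [ 0.0004 -0.0002 -1.    ]
far shift tool cm [ 5.3489  7.1805 -0.0007]
near shift tool cm [ 5.3072 -7.2195 -0.0035]
left shift tool cm [10.528  -0.0346 -0.0041]
right shift tool cm [ 0.128  -0.0044 -0.0001]
```

View pics/side2.png

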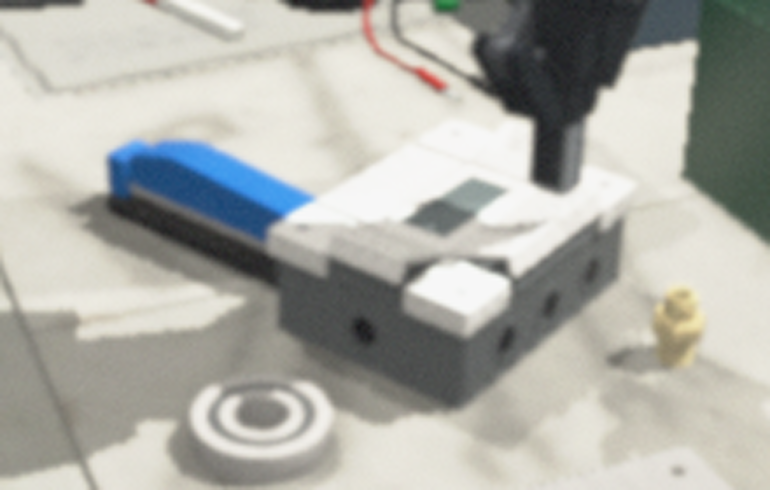

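The left section is now flush, and the box, stapler, bearing and fitting look unmoved. The fingertips (about 555,185 in the picture) are over the right section.

>>> move_arm --pt "0.1 0 1.0 0 0" --pt "0.1 0 1.8 0 0" --pt "0.1 0 2.3 0 0" --pt "0.1 0 2.7 0 0" --pt "0.1 0 3.0 0 0"

```text
t: 3.98
tool_pos: [0.5446, 0.0858, 0.0736]
tool_rot: [-1.587, -2.709, 0.001]
contact_force: [-10.6, -0.3, 21.3]
opening: -0.0003
```

>>> move_arm --pt "0 0 0 0 0" --pt "0 0 0 0 0"

```text
t: 4.22
tool_pos: [0.5444, 0.0858, 0.0738]
tool_rot: [-1.587, -2.709, 0.001]
contact_force: [-6.8, 0.3, 13.6]
opening: -0.0004
```

```bash
python3 st.py
```

```text
t 4.225 pos [0.5444 0.0858 0.0738] tip z 0.056779174312625955 nose 0.017 f [-6.7733  0.2828 13.6488] open -0.0003615995230080799
tip in box mm [  0.0328 -49.5212  56.7792] yaw tool y rel box deg 0.0508930499498517 tilt [-0.0022  0.0006 -1.    ]
far shift tool cm [ 4.9484  7.1983 -0.0042]
near shift tool cm [ 4.9612 -7.2017  0.02  ]
left shift tool cm [10.1548  0.0029  0.0162]
right shift tool cm [-0.2452 -0.0064 -0.0004]
```

>>> move_arm --pt "0 0 -2 0 0" --pt "1 2 -3 0 0" --pt "3 5 -3 0 0" --pt "5 7.2 -3 0 0" --pt "5 7.2 -3 0 0"

```text
t: 4.85
tool_pos: [0.5837, 0.1655, 0.1028]
tool_rot: [1.585, 2.712, 0.001]
contact_force: [0.3, -0.7, 0.6]
opening: -0.0
```

```bash
python3 st.py
```

```text
t 4.85 pos [0.5837 0.1655 0.1028] tip z 0.08576645162708865 nose 0.017 f [ 0.3255 -0.7498  0.6317] open -4.9764759647546764e-05
tip in box mm [73.2957  0.8559 85.7665] yaw tool y rel box deg 0.15848927329268642 tilt [ 0.0008  0.0004 -1.    ]
far shift tool cm [-0.0853 -0.1284 -0.0001]
near shift tool cm [ -0.0455 -14.5283  -0.012 ]
left shift tool cm [ 5.1346 -7.314  -0.0064]
right shift tool cm [-5.2654 -7.3428 -0.0058]
```

>>> move_arm --pt "0 -0.1 1.0 0 0" --pt "0 -0.1 1.8 0 0" --pt "0 -0.1 2.3 0 0" --pt "0 -0.1 2.7 0 0" --pt "0 -0.1 3.0 0 0"

```text
t: 5.48
tool_pos: [0.5821, 0.1627, 0.0736]
tool_rot: [-1.589, -2.709, 0.003]
contact_force: [-8.7, -2.6, 20.0]
opening: 0.0002
```

>>> move_arm --pt "0 0 0 0 0" --pt "0 0 0 0 0"

```text
t: 5.72
tool_pos: [0.5821, 0.1627, 0.0738]
tool_rot: [-1.589, -2.709, 0.003]
contact_force: [-6.0, -1.8, 12.6]
opening: 0.0002
```

```bash
python3 st.py
```

```text
t 5.725 pos [0.5821 0.1627 0.0738] tip z 0.056784777521681 nose 0.017 f [-6.0262 -1.7512 12.6291] open 0.00016251851388704864
tip in box mm [70.3937 -0.8316 56.7848] yaw tool y rel box deg -0.004293481270278332 tilt [-0.0021 -0.0012 -1.    ]
far shift tool cm [ 0.0831  0.1565 -0.0004]
near shift tool cm [  0.082  -14.2434   0.0344]
left shift tool cm [ 5.2825 -7.0438  0.0166]
right shift tool cm [-5.1175 -7.0431  0.0174]
```

Now the near side: lift, then travel along -y of the tool.

>>> move_arm --pt "0 0 -2 0 0" --pt "0 -3 -3 0 0" --pt "0 -8 -3 0 0" --pt "0 -12.5 -3 0 0" --pt "0 -14.2 -3 0 0"

```text
t: 6.35
tool_pos: [0.4564, 0.0931, 0.1018]
tool_rot: [-1.59, -2.709, 0.001]
contact_force: [0.6, -0.4, -0.2]
opening: -0.0
```

```bash
python3 st.py; python3 - <<'E'
from h import *
for n in ["side"]:
    d=get_image(n); i=d["image"][180:320,230:450,::-1]
    cv2.imwrite(f"pics/{n}3.png",cv2.resize(i,None,fx=3.5,fy=3.5,interpolation=cv2.INTER_CUBIC))
E
```

```text
t 6.35 pos [0.4564 0.0931 0.1018] tip z 0.08484578780472568 nose 0.017 f [ 0.6322 -0.3881 -0.1918] open -5.381231869414799e-06
tip in box mm [-73.2695  -0.1541  84.8458] yaw tool y rel box deg -0.04246645146612076 tilt [-0.001  -0.0003 -1.    ]
far shift tool cm [ 0.0266 14.5251 -0.0155]
near shift tool cm [ 0.0159  0.1251 -0.0001]
left shift tool cm [ 5.2212  7.3213 -0.0066]
right shift tool cm [-5.1788  7.329  -0.009 ]
```

View pics/side3.png

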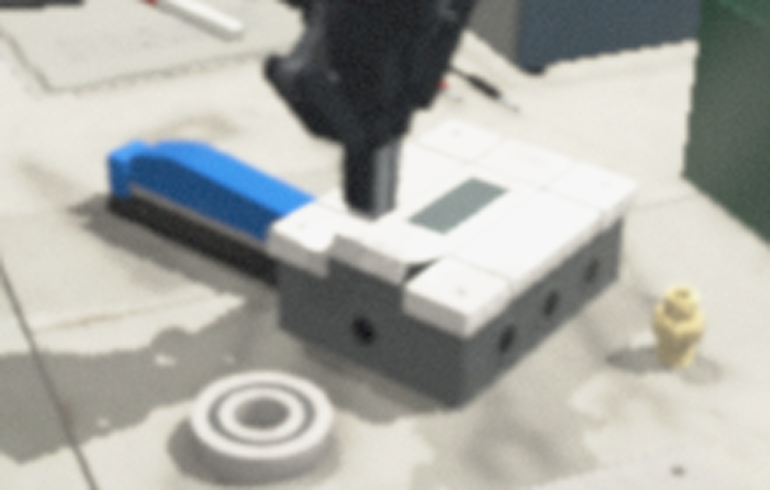

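Left, right and far are flush. Only the near section (about 375,250) still stands, directly under the fingertips.

>>> move_arm --pt "0 0.1 1.0 0 0" --pt "0 0.1 1.8 0 0" --pt "0 0.1 2.3 0 0" --pt "0 0.1 2.7 0 0" --pt "0 0.1 3.0 0 0"

```text
t: 7.02
tool_pos: [0.4599, 0.0948, 0.0736]
tool_rot: [-1.588, -2.709, 0.001]
contact_force: [-8.7, -0.9, 22.8]
opening: 0.0002
```

>>> move_arm --pt "0 0 0 0 0" --pt "0 0 0 0 0"

```text
t: 7.28
tool_pos: [0.4599, 0.0948, 0.0738]
tool_rot: [-1.588, -2.71, 0.001]
contact_force: [-6.0, -0.9, 11.4]
opening: 0.0002
```

```bash
python3 st.py
```

```text
t 7.275 pos [0.4599 0.0948 0.0738] tip z 0.05680054060084702 nose 0.017 f [-5.9964 -0.8758 11.4189] open 0.00018602533413196706
tip in box mm [-69.3455  -0.3502  56.8006] yaw tool y rel box deg 0.03647452351387379 tilt [-0.0011  0.0001 -1.    ]
far shift tool cm [ 0.0271 14.133  -0.0133]
near shift tool cm [ 0.0363 -0.267   0.0003]
left shift tool cm [ 5.2317  6.9363 -0.0032]
right shift tool cm [-5.1683  6.9297 -0.0097]
```

Lift and retreat along the way I came, to see the box freely.

>>> move_arm --pt "0 0 -4 0 0" --pt "0 0 -9 0 0" --pt "0 0 -14 0 0" --pt "5 3 -16 0 0" --pt "10 6 -16 0 0"

```text
t: 7.9
tool_pos: [0.4648, 0.2127, 0.2353]
tool_rot: [1.589, 2.705, 0.007]
contact_force: [0.9, -0.8, -0.7]
opening: -0.0
```

>>> move_arm --pt "5 0 0 0 0" --pt "10 0 0 0 0" --pt "15 0 0 0 0" --pt "18 -2 0 0 0" --pt "20 -2 0 0 0"

```text
t: 8.52
tool_pos: [0.3462, 0.377, 0.2316]
tool_rot: [-1.586, -2.711, 0.001]
contact_force: [0.9, 0.0, -0.0]
opening: -0.0
```

>>> move_arm --pt "0 0 0 0 0" --pt "0 0 0 0 0"

```text
t: 8.78
tool_pos: [0.3482, 0.3756, 0.2319]
tool_rot: [1.589, 2.71, -0.001]
contact_force: [-0.4, -0.6, -0.9]
opening: 0.0001
```

```bash
python3 st.py | head -1; python3 - <<'E'
from h import *
for n in ["side","top"]:
    d=get_image(n); a=180 if n=="side" else 130; i=d["image"][a:a+165,240:450,::-1]
    cv2.imwrite(f"pics/{n}4.png",cv2.resize(i,None,fx=3.5,fy=3.5,interpolation=cv2.INTER_CUBIC))
E
```

```text
t 8.775 pos [0.3482 0.3756 0.2319] tip z 0.21493689038307584 nose 0.017 f [-0.36   -0.5699 -0.8515] open 0.0001247113446009705
```

View pics/side4.png

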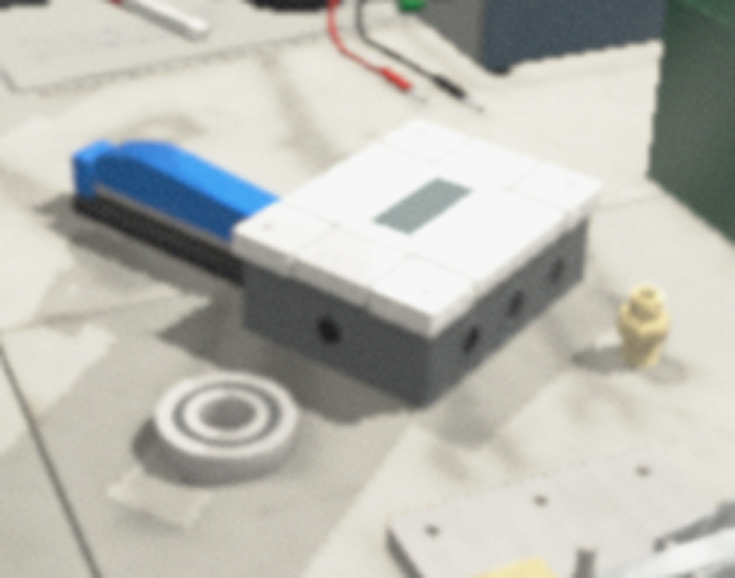

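View pics/top4.png

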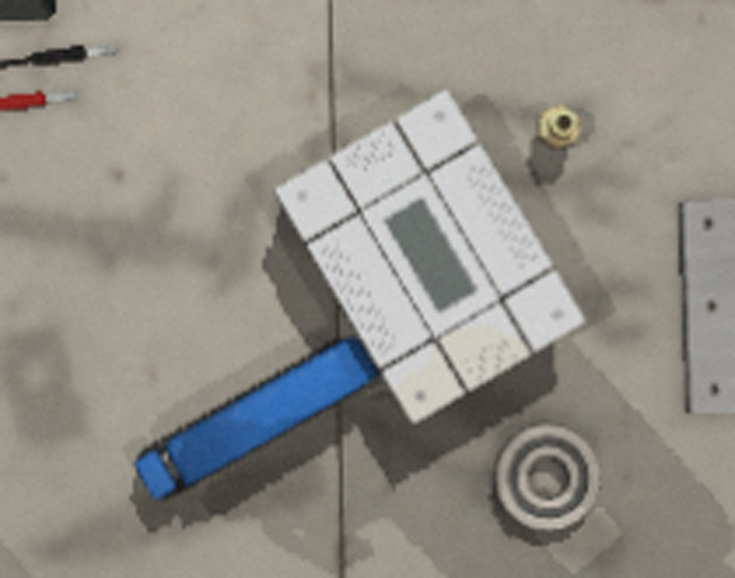

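All four sections are flush. The lid corners (276,190), (447,91), (584,321) and (414,423) match the first picture once the 70 px crop offset is taken off, so nothing has moved.

```bash
python3 -c "
from station import order
print(order.finish_job())"
```

```text
the job is handed in; nothing more can be done
None
```

I pressed all four rim sections shut with the closed fingertips, in the order left, right, far, near, then backed the arm off and handed the job in. It took about 9 s of the 42 s allowed.

- **Presses:** each one bottomed out with the fingertips at 56.8 mm, which is flush, at about 10–23 N.
- **Final pictures:** the side and top views show every section level with the lid. The box corners are at the same pixels as at the start, and the stapler, bearing and fitting look unmoved. The arm is clear of everything.
- **Checks:** none failed or disagreed. The joint angles can't be read directly, so I judged each section shut from the fingertip height, the force and the pictures.

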